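Change the vacuum over on a filtration manifold

TASK

The filtration at the amber funnel is finished: shut the vacuum off there by pushing its blue valve lever round with a fingertip until it lies fully across its pipe, and after that open the white funnel's valve by pushing its lever round until it lies fully along its pipe. Only push the levers, without pinching them or forcing them against their stops. Leave the stoppered station's valve shut, and leave the funnels, the stopper, the tub, the jars and the weighing boat standing where they are.

Things in the scene. Friction and masses are not known exactly. Their poses are not given: they have to be found in the camera images.
- manifold: Filtration manifold, fixed: black base plate 330 x 500 mm, 10 mm thick. Origin on the bench under the middle valve's pivot; x points to the funnels, y left along the row. Near the operator a steel header tube (radius 16, axis 70 mm up) at x = -130 mm; at its right end a gauge (y = -225, top 145 mm) and a pump (y = -410 to -285, 125 mm high). Stations at y = 150, 0, -150 mm, order varies.
- station_amber: Station of the amber funnel, fixed: steel branch pipe along its x axis (radius 9 mm, axis 70 mm up) from the header at x = -130 mm through a brass ball valve at x = 0 (radius 19 mm, stem rising to the lever) to a socket cup at x = 130 mm that holds the funnel. Origin on the bench under the valve's vertical pivot; axes parallel to the manifold's.
- station_white: The station that carries the white funnel; built like station_amber, same origin and axes.
- station_stoppered: The unused station, closed by a black rubber stopper; built like station_amber, same origin and axes.
- valve_amber (a joint): Lever angle of the amber funnel's valve, rad: 0 = shut, lever across the pipe, towards the station's +y (left); pi/2 = open, lever along the pipe, towards the station's -x (header, operator). Grows counter-clockwise from above. Hard stops at 0 and pi/2; friction about 0.3 N m (4 N at 75 mm), no spring: stays where left. Starts between 1.1 and 1.57.
- valve_white (a joint): The same for the white funnel's valve. It starts shut, between 0 and 0.2.
- valve_stoppered (a joint): The same for the stoppered station's valve. It starts shut, between 0 and 0.1, and must stay shut.
- pad_amber (a point): Middle of the blue sleeve on the amber funnel's lever, 75 mm from the pivot, 118 mm above the bench. Sleeve: bar 72 mm long (33 to 105 mm from the pivot), 18 mm wide, 14 mm high (111 to 125 mm above the bench). The point turns with the lever: y outward along it, z up. Free below down to the pipe tops (79 mm branch, 86 mm header).
- pad_white (a point): The same point on the lever of the white funnel's valve.
- pad_stoppered (a point): The same point on the lever of the stoppered station's valve.
- funnel_amber: Amber see-through filter funnel standing loose in its socket cup: 72 mm across the rim, 90 mm tall, rim 160 mm above the bench, with a steel clamp band. Origin at the centre of its underside, 130 mm beyond (+x of) its valve's pivot. Not to be moved.
- funnel_white: White plastic filter funnel of the same shape and size. Not to be moved.
- stopper: Black rubber stopper in the third socket, 60 mm across, top 112 mm above the bench. Not to be moved.
- membrane_tub: Small tub with a metal lid, 44 mm across and 45 mm tall, standing on the base plate between two sockets; origin under its centre. A bystander.
- jar_blue: Small sample jar of blue pigment with a metal lid, 48 mm across, 62 mm tall, standing left of the manifold; origin under its centre. A bystander.
- jar_green: The same with green pigment.
- jar_brown: The same with brown pigment.
- boat: Square white weighing boat, 75 mm wide, 16 mm high, left of the manifold, near the notebook; origin under its centre. A bystander. (The notebook with pen and spatula near the robot and the jar and boats at the bench's far edge are fixed.)

How it is judged:
By the outcome, as a careful person would: the job done as asked, in the order asked, and still so for the second after the job is handed in, with the robot touching nothing.
It also fails if it takes over 48 s, if anything falls off the work surface, if the arm or the gripper's body presses on something with over 40 N, if the wrist force passes 120 N, or if a joint passes its speed limit or range.

ROBOT

A 7-joint arm with a two-finger parallel gripper is mounted at the origin on the work surface. World frame = base frame: x ahead of the robot, y to its left, z up, the work surface at z = 0. Lengths are in m, angles in rad, forces in N, time in s.
With the tool pointing down it reaches from about 0.425 to 0.825 m from the base axis. Payload 3.6 kg.
Tool frame: the origin (TCP) lies at the very end of the fingers, on their centre line; the grasp point (between the pads) lies 19 mm behind it; z points along the fingers, y is the line along which they close (so a half turn about z gives the same grasp; the last joint's range is limited). The gripper opens to 93 mm and grips with 3 to 60 N. Pads are 15 mm wide; open, the fingers measure 128 mm over their backs; the gripper's body (75 mm by 188 mm) begins 65 mm behind the grasp point.
Start: joints at [-0.026, 0.615, -0.013, 1.423, 0.008, 1.103, -0.04], TCP at [0.65, 0, 0.219] pointing down, gripper open.
Joint ranges: [-3.12, 3.12], [-0.3, 2.06], [-1.34, 1.32], [0.26, 2.42], [-1.36, 4.5], [0.01, 1.98], [-2.84, 2.84]. Speed limits (rad/s): [2.79, 2.79, 3.14, 3.14, 3.14, 3.14, 3.14].

INTERFACE

Orientations are given as a unit quaternion [x, y, z, w].
In Python, from plant import robot, vision gives the robot as it stands.
- The arm moves only by the tool step_arm, never from a script. Its argument "commands" is a list that holds one entry, the list of rows, each a list of 7 numbers: the shift along the world's x, y, z in mm, then the turn, a rotation vector about the world's x, y, z in degrees, then the finger opening in mm, from 0 to 93. A call has exactly 10 rows; each row is the pose to reach, as a shift and turn from the pose commanded when the call began; what a row does not reach only later rows make up. A row lasts 1/8 s, in which the tool goes at most 62.5 mm and 10.7 degrees, less where a joint would pass 70% of its speed; a pose out of reach is approached as far as the arm can. A call with a gripper value outside its range is refused whole. The fingers move at their own pace and stop on an object; "squeeze" is the grip in N (left out, the last holds). Time passes only in rows, so rows that repeat a pose let the fingers close, or fill a call up. It gives the time, the measured TCP pose, the force, the opening and the grip force at its end, in the units of the state.
- robot.get_state(): the state, without advancing time (a new reading comes with each control period).
- vision.read_camera(name): name is "scene" or "side" or "wrist"; returns the picture (400x640x3 uint8, blue, green, red); there is no depth.
- vision.camera_params(name): a dict with "mtx" (3x3 intrinsics, pixels), "rvec" (rotation vector, rad) and "tvec" (3), from world to camera coordinates, as OpenCV has them. Camera axes: x right, y down, z forward; pixel columns grow to the right and rows downward; lengths in m; the calibration is good to about 2 mm. A picture is of the moment at which its call begins: read the wrist's pose just before it. camera_params takes no time and is no camera call; for the wrist camera it gives the pose at the moment of the call.
- robot.hand_in(): hands the job in; it is judged then, once.
The state is a dict: "time": time; "joint_positions": joint angles; "dq": joint speeds; "joint_efforts": joint torques, N m; "position": TCP position; "ee_rot": TCP orientation; "contact_force": force on the tool from outside, world axes, zero at the start; "ft_torque": the same for the moment, N m; "width": finger opening in m; "finger_force": force on a finger pad.
Only numpy, scipy, OpenCV 4.12 (cv2) and the standard library are available. Lean on these libraries where they do the work, as an engineer would, in place of code of your own. Each camera call takes 0.05 s, during which the arm holds its last target. There are 200 camera calls.

## Working session

There is one attempt and no reset: what is moved stays moved. The work goes in short steps, Python scripts to look and compute and a tool call to move; the robot and the scene stay as the last step left them, time stands still between calls to the robot, and variables do not carry over. Pictures are saved under pics/ and viewed, at most 10 in all, crops included, and the job is handed in when it is done.

Besides the shell and the picture viewer there is one more tool, called after "Emit:" in YAML: its name, and indented under it one key for each argument. step_arm: Moves the arm, as the interface text tells. Its arguments: {"type":"object","properties":{"commands":{"type":"array"},"squeeze":{"type":"number"}},"required":["commands"]}

```bash
mkdir -p pics; python3 - <<'E'
from plant import robot, vision
import cv2,numpy as np
for n in("scene","side"):
    cv2.imwrite(f"pics/{n}0.png",vision.read_camera(n))
    p=vision.camera_params(n);R=cv2.Rodrigues(np.array(p["rvec"],float))[0];print(n,(-R.T@np.array(p["tvec"]).ravel()).round(3),R[2].round(2))
s=robot.get_state();print(s["time"],s["position"],s["ee_rot"],s["width"])
E
```

```text
scene [0.976 0.655 0.83 ] [-0.43 -0.52 -0.74]
side [-0.083  0.779  0.609] [ 0.6  -0.64 -0.49]
0.1 [ 6.49277667e-01 -1.56779506e-05  2.17596603e-01] [ 0.70709027  0.70712232 -0.00084874 -0.00080775] 0.09322579345828881
```

View pics/scene0.png

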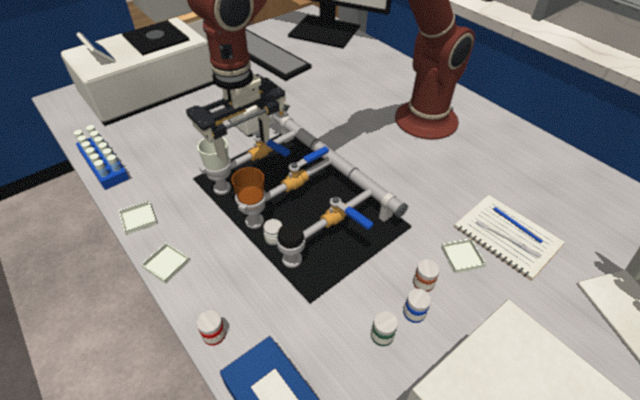

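View pics/side0.png

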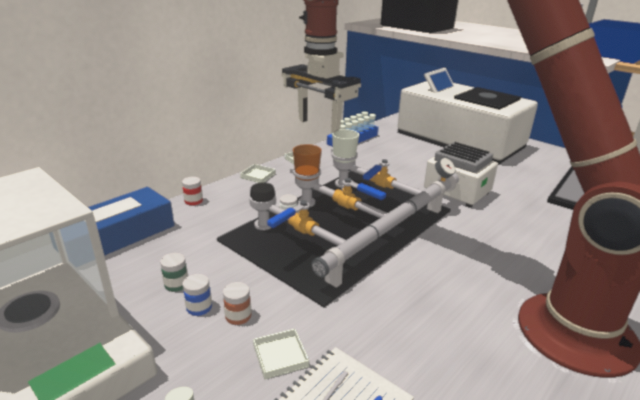

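The order from left to right is stoppered, amber, white. In the scene view the sleeves are at about (357,215), (316,156) and (277,147). In the side view they are at (282,218), (370,190) and (375,172). Next I measure the sleeves and work out the pivots.

```bash
cat > h.py <<'E'
from plant import robot, vision
import cv2,numpy as np
def cam(n):
    p=vision.camera_params(n);K=np.array(p["mtx"],float);R=cv2.Rodrigues(np.array(p["rvec"],float))[0];t=np.array(p["tvec"],float).ravel()
    return K,R,t
def plane(c,uv,z):
    K,R,t=c;o=-R.T@t;d=R.T@np.linalg.inv(K)@np.array([uv[0],uv[1],1.]);return o+d*(z-o[2])/d[2]
def tri(c1,a,c2,b):
    P=[K@np.c_[R,t] for K,R,t in(c1,c2)]
    X=cv2.triangulatePoints(P[0],P[1],np.array(a,float).reshape(2,1),np.array(b,float).reshape(2,1)).ravel();return X[:3]/X[3]
def blobs(im,box,lo=(105,150,60),hi=(125,255,255),amin=25):
    m=cv2.inRange(cv2.cvtColor(im,cv2.COLOR_BGR2HSV),lo,hi);k=np.zeros_like(m);x0,y0,x1,y1=box;k[y0:y1,x0:x1]=m[y0:y1,x0:x1]
    n,l,s,c=cv2.connectedComponentsWithStats(k)
    return [(c[i],s[i,4],np.argwhere(l==i)[:,::-1]) for i in range(1,n) if s[i,4]>=amin]
E
python3 - <<'E'
from h import *
for n,box in(("scene",(230,120,400,240)),("side",(250,155,420,240))):
    im=cv2.imread(f"pics/{n}0.png");c=cam(n)
    for lo,hi,nm in(((105,150,40),(125,255,255),"blue"),((8,130,60),(25,255,255),"brass")):
        for ce,a,px in blobs(im,box,lo,hi):
            q=np.array([plane(c,p,.118)[:2] for p in px]);w,v=np.linalg.eigh(np.cov(q.T));e=(q-q.mean(0))@v[:,1]
            print(n,nm,ce.round(1),a,"z118 ctr",q.mean(0).round(4),"ang",round(np.degrees(np.arctan2(*v[::-1,1])),1),"len",np.ptp(e).round(3))
    cv2.imwrite(f"pics/{n}c.png",cv2.resize(im[box[1]:box[3],box[0]:box[2]],None,fx=4,fy=4,interpolation=cv2.INTER_CUBIC))
E
```

```text
scene blue [279.  148.3] 175 z118 ctr [ 0.5241 -0.0549] ang 98.4 len 0.077
scene blue [314.7 154.8] 188 z118 ctr [0.4681 0.0205] ang -179.6 len 0.071
scene blue [359.3 217.9] 295 z118 ctr [0.5212 0.2424] ang 94.4 len 0.074
scene brass [259.4 150.9] 242 z118 ctr [ 0.5683 -0.0774] ang -142.2 len 0.072
scene brass [248.3 184.3] 989 z118 ctr [0.6541 0.0054] ang 63.6 len 0.124
scene brass [295.3 179.9] 330 z118 ctr [0.5598 0.062 ] ang -165.3 len 0.08
scene brass [333.1 216.4] 281 z118 ctr [0.563 0.204] ang -171.5 len 0.059
side blue [368. 175.] 30 z118 ctr [ 0.5214 -0.0423] ang 104.5 len 0.043
side blue [371.2 190.6] 204 z118 ctr [0.4666 0.0157] ang 174.9 len 0.08
side blue [280.1 217.1] 190 z118 ctr [0.5243 0.2396] ang 98.3 len 0.076
side brass [306.6 163.9] 440 z118 ctr [0.6693 0.0187] ang 134.6 len 0.115
side brass [382.7 178.5] 220 z118 ctr [ 0.4856 -0.0531] ang 127.2 len 0.099
side brass [345.1 197.5] 355 z118 ctr [0.4867 0.0823] ang 140.8 len 0.101
side brass [302.2 222. ] 380 z118 ctr [0.4797 0.2209] ang 145.8 len 0.089
```

View pics/scenec.png

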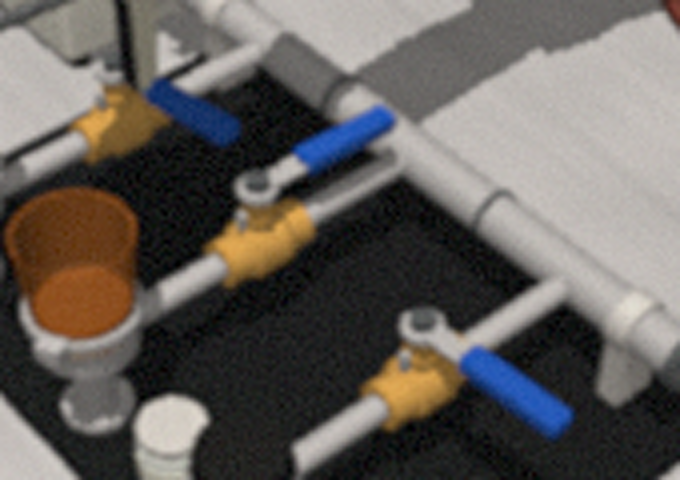

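View pics/sidec.png

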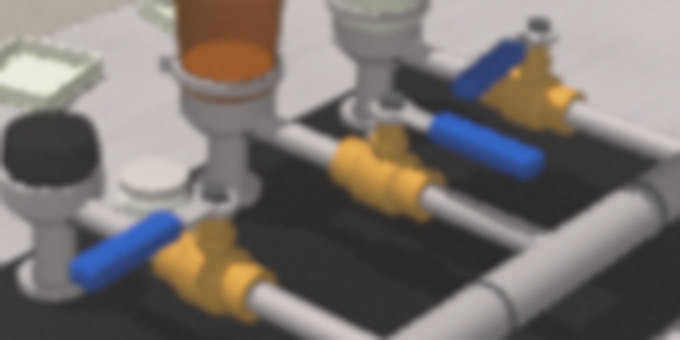

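In the crops the stem nuts show in both views. In the scene view, white is at (257.5,138), amber at (294.3,165.8) and stoppered at (336.3,199.5). In the side view they are at (385,161.3), (347.8,181.3) and (304.3,203.8). The arm's finger is close to the white lever in the picture.

```bash
python3 - <<'E'
from h import *
a,b=cam("scene"),cam("side")
S=dict(white=((257.5,138),(385,161.3)),amber=((294.3,165.8),(347.8,181.3)),stop=((336.3,199.5),(304.3,203.8)))
P={k:tri(a,v[0],b,v[1]) for k,v in S.items()}
for k,v in P.items(): print(k,v.round(4))
d=P["stop"]-P["white"];print("yaw",np.degrees(np.arctan2(-d[0],d[1])),np.linalg.norm(d[:2]))
B=dict(amber=((314.7,154.8),(371.2,190.6)),stop=((359.3,217.9),(280.1,217.1)))
for k,v in B.items():
    x=tri(a,v[0],b,v[1]);e=x-P[k];print(k,"pad",x.round(4),"r",np.linalg.norm(e[:2]).round(4),"dir",np.degrees(np.arctan2(e[1],e[0])).round(1))
x=plane(a,(279,148.3),.121);e=x-P["white"];print("white pad",x.round(4),np.linalg.norm(e[:2]),np.degrees(np.arctan2(e[1],e[0])))
E
```

```text
white [ 0.5397 -0.1313  0.1166]
amber [0.5322 0.0206 0.1185]
stop [0.5257 0.1702 0.12  ]
yaw 2.672111425590069 0.30186116114292216
amber pad [0.4663 0.0173 0.1171] r 0.066 dir -177.1
stop pad [0.5217 0.2427 0.1196] r 0.0726 dir 93.1
white pad [ 0.5259 -0.0519  0.121 ] 0.08062019216928344 99.85656694339005
```

Heights (about 118 mm) and spacing (about 150 mm) agree with the given sizes. The manifold yaw is about 2.7°. The amber lever is nearly at pi/2 and the white one at about 0.12. I'll close the fingers and go above the right side of the amber sleeve.

Emit:
step_arm:
  commands:
    - [[-35,-4,0,0,0,0,0],[-75,-8,0,0,0,0,0],[-115,-12,0,0,0,0,0],[-155,-16,0,0,0,0,0],[-188,-20,0,0,0,0,0],[-188,-20,-15,0,0,0,0],[-188,-20,-30,0,0,0,0],[-188,-20,-45,0,0,0,0],[-188,-20,-50,0,0,0,0],[-188,-20,-50,0,0,0,0]]

```text
time: 1.35
position: [0.4618, -0.0199, 0.1685]
ee_rot: [0.707, 0.707, -0.0, -0.0]
contact_force: [-0.6, -0.6, 0.1]
width: 0.0014
finger_force: 0.0
```

```bash
python3 - <<'E'
from h import *
im=vision.read_camera("wrist");cv2.imwrite("pics/w1.png",im);s=robot.get_state();print(s["time"],s["position"],s["width"])
E
```

```text
1.4 [ 0.46211212 -0.0199901   0.16879419] 0.0004247033427036419
```

View pics/w1.png

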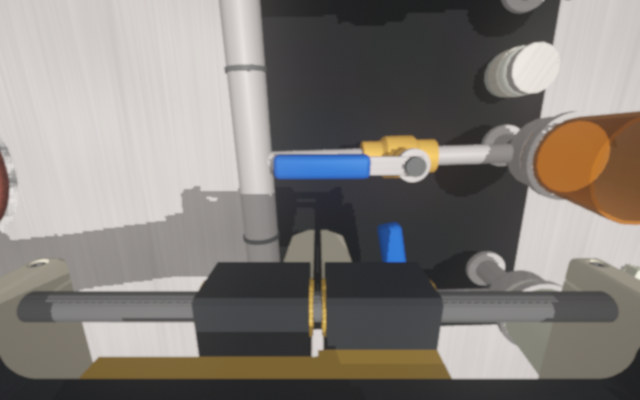

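The wrist view shows the amber sleeve at (322,167), its nut at (415,165), and the closed fingers at (317,240), below it and clear of the white lever (390,240). I'll refine the pivot and angle from this view.

```bash
cat >> h.py <<'E'
def lever(n,im,box,piv=None):
    c=cam(n);ce,a,px=max(blobs(im,box,(105,150,40)),key=lambda b:b[1])
    q=np.array([plane(c,p,.124)[:2] for p in px]);w,v=np.linalg.eigh(np.cov(q.T));e=(q-q.mean(0))@v[:,1];f=(q-q.mean(0))@v[:,0]
    ctr=q.mean(0);an=np.degrees(np.arctan2(*v[::-1,1]))
    print(n,"ctr",ctr.round(4),"axis",an.round(1),"len",np.ptp(e).round(4),"wid",np.ptp(f).round(4))
    if piv is not None: d=ctr-piv;print(" r",np.linalg.norm(d).round(4),"dir",np.degrees(np.arctan2(d[1],d[0])).round(1))
E
python3 - <<'E'
from h import *
im=cv2.imread("pics/w1.png");c=cam("wrist");p=plane(c,(415,165),.128)
print("piv",p.round(4));lever("wrist",im,(250,130,400,200),p[:2])
a,b=plane(c,(470,155),.079),plane(c,(340,152),.079);print("pipe yaw",np.degrees(np.arctan2(a[1]-b[1],a[0]-b[0])))
u,v=plane(c,(245,68),.086),plane(c,(261,238),.086);print("header yaw",np.degrees(np.arctan2(-(u-v)[0],(u-v)[1])),u,v)
E
```

```text
piv [0.5318 0.022  0.128 ]
wrist ctr [0.4647 0.0201] axis -179.8 len 0.069 wid 0.0173
 r 0.0672 dir -178.4
pipe yaw -1.3130463965874843
header yaw 1.9088531410002454 [0.40414622 0.09228207 0.086     ] [ 0.40900983 -0.05364937  0.086     ]
```

```bash
python3 - <<'E'
import numpy as np
def tab(P,r,s,phis,side,o,ref):
    for f in phis:
        a=np.radians(f);p=np.array(P)+r*np.array([np.cos(a),np.sin(a)])+side*s*np.array([-np.sin(a),np.cos(a)])
        print(f,((p-o)).round(0),f-ref)
o=np.array([462,-20.])
print("amber s=18");tab((532,21.5),70,18,range(180,91,-8),1,o,180)
print("white s=18, from 0,0");tab((540,-130),70,18,range(100,189,8),-1,np.zeros(2),100)
E
```

```text
amber s=18
180 [ 0. 24.] 0
172 [-2. 33.] -8
164 [-2. 43.] -16
156 [-1. 54.] -24
148 [ 1. 63.] -32
140 [ 5. 73.] -40
132 [10. 81.] -48
124 [16. 89.] -56
116 [23. 97.] -64
108 [ 31. 103.] -72
100 [ 40. 107.] -80
92 [ 50. 111.] -88
white s=18, from 0,0
100 [546. -58.] 0
108 [535. -58.] 8
116 [525. -59.] 16
124 [516. -62.] 24
132 [507. -66.] 32
140 [498. -71.] 40
148 [490. -78.] 48
156 [483. -85.] 56
164 [478. -93.] 64
172 [ 473. -102.] 72
180 [ 470. -112.] 80
188 [ 468. -122.] 88
```

Emit:
step_arm:
  commands:
    - [[0,0,-15,0,0,0,0],[0,0,-30,0,0,0,0],[0,0,-45,0,0,0,0],[0,0,-60,0,0,0,0],[0,0,-66,0,0,0,0],[0,0,-66,0,0,0,0],[0,5,-66,0,0,0,0],[0,10,-66,0,0,0,0],[0,14,-66,0,0,0,0],[0,18,-66,0,0,0,0]]

```text
time: 2.65
position: [0.462, -0.0015, 0.1028]
ee_rot: [0.707, 0.707, 0.0, 0.0]
contact_force: [0.6, -0.8, 0.4]
width: 0.0005
finger_force: 0.0
```

Emit:
step_arm:
  commands:
    - [[0,6,0,0,0,0,0],[-2,15,0,0,0,-8,0],[-2,25,0,0,0,-16,0],[-1,36,0,0,0,-24,0],[1,45,0,0,0,-32,0],[5,55,0,0,0,-40,0],[10,63,0,0,0,-48,0],[16,71,0,0,0,-56,0],[23,79,0,0,0,-64,0],[31,85,0,0,0,-72,0]]

```text
time: 3.9
position: [0.491, 0.0821, 0.1024]
ee_rot: [0.988, 0.154, -0.002, 0.0]
contact_force: [-3.5, -3.3, 2.9]
width: 0.0
finger_force: 2.0
```

```bash
python3 - <<'E'
from h import *
s=robot.get_state();print(s["time"],s["position"],s["contact_force"])
for n in("scene","side"): cv2.imwrite(f"pics/{n}2.png",vision.read_camera(n))
im=vision.read_camera("wrist");cv2.imwrite("pics/w2.png",im);print(s["time"])
for b in blobs(im,(0,0,640,400),(105,150,40)): print(b[0],b[1])
E
```

```text
3.9 [0.49095957 0.08205912 0.1024289 ] [-3.47375371 -3.27214656  2.89405943]
3.9
[ 51.96353167 119.70414039] 3647
[322.60209775 224.71948226] 4481
[535.52403592 272.43634443] 1893
[631.71428571 272.37142857] 35
```

View pics/w2.png

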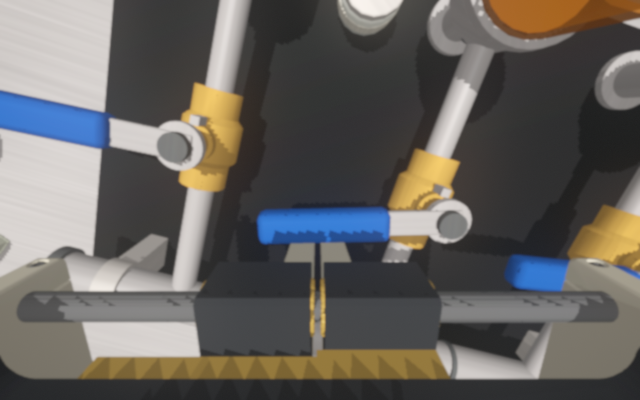

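The wrist view shows the fingers pushing the amber sleeve (322,225), with its nut at (452,221). The stoppered lever is at (52,120) with its nut at (178,147). Now I measure the angles.

```bash
cat >> h.py <<'E'
def ldir(c,im,box,nut=None):
    "axis of largest blue blob in box from top-plane edges; pivot by 75 mm rule not used"
    ce,a,px=max(blobs(im,box,(105,150,40)),key=lambda b:b[1])
    q=np.array([plane(c,p,.122)[:2] for p in px]);v=np.linalg.eigh(np.cov(q.T))[1][:,1]
    an=np.degrees(np.arctan2(v[1],v[0]))%180;out="axis %.1f"%an
    if nut is not None: p=plane(c,nut,.128)[:2];d=q.mean(0)-p;out+=" piv %s r %.4f dir %.1f"%(p.round(4),np.linalg.norm(d),np.degrees(np.arctan2(d[1],d[0]))%360)
    print(out,"ctr",q.mean(0).round(4))
E
python3 - <<'E'
from h import *
c=cam("wrist");im=cv2.imread("pics/w2.png")
ldir(c,im,(240,190,400,245),(452,221));ldir(c,im,(0,60,120,160),(178,147))
g=lambda a,b,z:(lambda d:print("line",np.degrees(np.arctan2(d[1],d[0]))))( (plane(c,b,z)-plane(c,a,z)))
g((188,250),(232,20),.075);g((420,190),(475,60),.075)
for n,b in(("scene",(230,120,400,190)),("side",(300,155,400,225))):
    for x in blobs(cv2.imread(f"pics/{n}2.png"),b,(105,150,40)): print(n,x[0],x[1])
E
```

```text
axis 109.5 piv [0.5364 0.0241] r 0.0671 dir 111.9 ctr [0.5113 0.0863]
axis 96.6 piv [0.5298 0.166 ] r 0.0638 dir 96.8 ctr [0.5222 0.2294]
line 1.599134582681382
line 0.8365389431074932
scene [278.98924731 148.12365591] 186
scene [319.4954955  176.90990991] 222
side [371.23076923 171.93406593] 91
side [331.44117647 197.25      ] 68
```

Emit:
step_arm:
  commands:
    - [[2,1,0,0,0,-2,0],[4,2,0,0,0,-4,0],[6,3,0,0,0,-6,0],[8,4,0,0,0,-8,0],[10,5,0,0,0,-10,0],[12,6,0,0,0,-11,0],[14,6,0,0,0,-12,0],[15,6,0,0,0,-13,0],[16,7,0,0,0,-14,0],[16,7,0,0,0,-14,0]]

```text
time: 5.3
position: [0.5091, 0.0906, 0.1025]
ee_rot: [0.999, 0.035, 0.0, -0.0]
contact_force: [-3.6, 2.9, -1.3]
width: 0.0005
finger_force: 1.7
```

```bash
python3 - <<'E'
from h import *
im=vision.read_camera("wrist");cv2.imwrite("pics/w3.png",im);s=robot.get_state();c=cam("wrist")
print(s["time"],s["position"],s["contact_force"])
for b in blobs(im,(0,0,640,400),(105,150,40)): print(b[0],b[1])
ldir(c,im,(240,190,400,245));ldir(c,im,(0,0,235,240))
E
```

```text
5.35 [0.50911581 0.09045279 0.10256516] [-3.07988952  2.47072346 -1.95429095]
[ 53.35891311 216.93639893] 3349
[321.25180832 224.73169078] 4424
[578.6232073  246.59295958] 3835
axis 95.5 ctr [0.5278 0.0894]
axis 97.3 ctr [0.5222 0.2336]
```

About 2 to 3° remain, so I'll creep and watch the force.

Emit:
step_arm:
  commands:
    - [[0.5,0,0,0,0,0,0],[0.5,0,0,0,0,-1,0],[1,0,0,0,0,-1,0],[1,0,0,0,0,-1,0],[1.5,0,0,0,0,-1,0],[1.5,0,0,0,0,-1,0],[2,0,0,0,0,-1,0],[2,0,0,0,0,-1,0],[2,0,0,0,0,-1,0],[2,0,0,0,0,-1,0]]

```text
time: 6.6
position: [0.5109, 0.0905, 0.1027]
ee_rot: [1.0, 0.026, -0.0, -0.0]
contact_force: [-3.9, 3.2, -1.2]
width: 0.0003
finger_force: 1.9
```

```bash
cat > look.py <<'E'
from h import *
import sys
im=vision.read_camera("wrist");cv2.imwrite(f"pics/{sys.argv[1]}.png",im);s=robot.get_state();c=cam("wrist")
print(s["time"],s["position"].round(4),s["contact_force"].round(2),s["ft_torque"].round(2))
for b in blobs(im,(0,0,640,400),(105,150,40),amin=1000): print(b[0].round(),b[1])
ldir(c,im,(240,190,400,245))
E
python3 look.py w4
```

```text
6.65 [0.5109 0.0905 0.1027] [-3.54  3.31 -1.52] [0.71 0.99 0.07]
[ 54. 224.] 3326
[320. 225.] 4404
[579. 245.] 3928
axis 94.0 ctr [0.5294 0.0897]
```

Emit:
step_arm:
  commands:
    - [[0.5,0,0,0,0,0,0],[0.5,0,0,0,0,0,0],[0.5,0,0,0,0,-1,0],[1,0,0,0,0,-1,0],[1,0,0,0,0,-1,0],[1,0,0,0,0,-1,0],[1.5,0,0,0,0,-1,0],[1.5,0,0,0,0,-1,0],[1.5,0,0,0,0,-1,0],[1.5,0,0,0,0,-1,0]]

```text
time: 7.9
position: [0.5124, 0.0906, 0.1027]
ee_rot: [1.0, 0.018, -0.0, -0.0]
contact_force: [-3.3, 3.1, -1.1]
width: 0.0007
finger_force: 1.9
```

```bash
python3 look.py w5
```

```text
7.95 [0.5124 0.0906 0.1027] [-4.41  3.93 -1.07] [0.76 0.96 0.11]
[320. 225.] 4413
[ 54. 231.] 3314
[579. 244.] 3995
axis 92.9 ctr [0.5309 0.0898]
```

Emit:
step_arm:
  commands:
    - [[0.3,0,0,0,0,0,0],[0.3,0,0,0,0,-0.5,0],[0.6,0,0,0,0,-0.5,0],[0.6,0,0,0,0,-0.5,0],[0.9,0,0,0,0,-1,0],[0.9,0,0,0,0,-1,0],[1.2,0,0,0,0,-1,0],[1.2,0,0,0,0,-1,0],[1.2,0,0,0,0,-1,0],[1.2,0,0,0,0,-1,0]]

```text
time: 9.2
position: [0.5135, 0.0908, 0.1027]
ee_rot: [1.0, 0.009, -0.0, -0.001]
contact_force: [-4.1, 3.5, 0.6]
width: 0.0006
finger_force: 2.1
```

```bash
python3 look.py w6
```

```text
9.25 [0.5135 0.0907 0.1027] [-5.4   3.22  0.06] [0.86 1.09 0.03]
[319. 225.] 4406
[579. 242.] 4089
[ 54. 237.] 3338
axis 91.9 ctr [0.532  0.0899]
```

Emit:
step_arm:
  commands:
    - [[0.2,0,0,0,0,0,0],[0.2,0,0,0,0,0,0],[0.4,0,0,0,0,0,0],[0.4,0,0,0,0,0,0],[0.6,0,0,0,0,0,0],[0.6,0,0,0,0,0,0],[0.8,0,0,0,0,0,0],[0.8,0,0,0,0,0,0],[0.8,0,0,0,0,0,0],[0.8,0,0,0,0,0,0]]

```text
time: 10.5
position: [0.5135, 0.0908, 0.1027]
ee_rot: [1.0, 0.009, -0.001, -0.001]
contact_force: [-5.4, 3.6, 0.7]
width: 0.0008
finger_force: 2.7
```

```bash
python3 look.py w7
```

```text
10.55 [0.5135 0.0907 0.1027] [-4.81  4.07  0.88] [0.84 1.29 0.15]
[319. 225.] 4413
[579. 242.] 4079
[ 54. 237.] 3343
axis 91.9 ctr [0.532  0.0898]
```

The pusher stopped at x = 0.5135 with a slight force rise, so the amber lever is at its shut stop. I'll back off, lift, and go to the far side of the white lever.

Emit:
step_arm:
  commands:
    - [[-10,0,0,0,0,0,0],[-25,0,0,0,0,0,0],[-25,0,30,0,0,0,0],[-25,0,70,0,0,0,0],[0,-30,75,0,0,2,0],[20,-60,75,0,0,4,0],[35,-90,75,0,0,6,0],[46,-120,75,0,0,8,0],[48,-146,75,0,0,8,0],[48,-146,75,0,0,8,0]]

```text
time: 11.8
position: [0.5637, -0.0606, 0.1788]
ee_rot: [0.997, 0.075, 0.002, 0.002]
contact_force: [0.9, -0.1, 0.5]
width: 0.0004
finger_force: 0.0
```

```bash
python3 - <<'E'
from h import *
im=vision.read_camera("wrist");cv2.imwrite("pics/w8.png",im);s=robot.get_state();c=cam("wrist")
print(s["time"],s["position"].round(4),s["contact_force"].round(2))
for b in blobs(im,(0,0,640,400),(105,150,40),amin=300):
    x,y=b[2].min(0);X,Y=b[2].max(0);print(b[0].round());ldir(c,im,(x,y,X+1,Y+1))
E
```

```text
11.85 [ 0.5634 -0.0578  0.1784] [0.79 1.32 0.18]
[130. 223.]
axis 93.1 ctr [0.5309 0.0922]
```

View pics/w8.png

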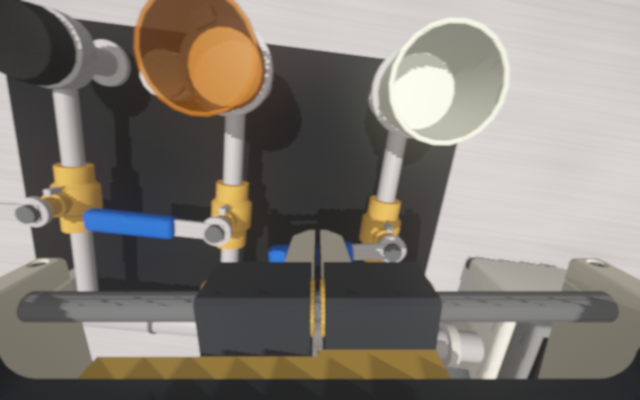

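The white nut is at (392,250), with its sleeve partly hidden behind the fingertips, which are on its far side as wanted. The amber lever at (130,223) lies across its pipe.

Emit:
step_arm:
  commands:
    - [[0,0,-15,0,0,0,0],[0,0,-30,0,0,0,0],[0,0,-45,0,0,0,0],[0,0,-60,0,0,0,0],[0,0,-75,0,0,0,0],[0,0,-75,0,0,0,0],[-4,0,-75,0,0,0,0],[-8,0,-75,0,0,0,0],[-12,0,-75,0,0,0,0],[-12,0,-75,0,0,0,0]]

```text
time: 13.1
position: [0.5502, -0.056, 0.103]
ee_rot: [0.997, 0.078, 0.0, -0.0]
contact_force: [0.1, 0.5, -1.2]
width: 0.0003
finger_force: 0.0
```

```bash
python3 - <<'E'
from plant import robot
import numpy as np
s=robot.get_state();p0=s["position"][:2]*1000;print(s["time"],s["position"].round(4),s["contact_force"].round(2))
for f in list(range(100,181,8))+[182]:
    a=np.radians(f);p=np.array([538.5,-129])+70*np.array([np.cos(a),np.sin(a)])+18.5*np.array([np.sin(a),-np.cos(a)])
    print(f,(p-p0).round(1),f-98)
E
```

```text
13.1 [ 0.5502 -0.056   0.103 ] [ 0.11  0.55 -1.17]
100 [-5.6 -0.9] 2
108 [-15.7  -0.7] 10
116 [-25.8  -2. ] 18
124 [-35.5  -4.6] 26
132 [-44.8  -8.6] 34
140 [-53.4 -13.8] 42
148 [-61.3 -20.2] 50
156 [-68.1 -27.6] 58
164 [-73.9 -35.9] 66
172 [-78.4 -45. ] 74
180 [-81.7 -54.5] 82
182 [-82.3 -57. ] 84
```

Emit:
step_arm:
  commands:
    - [[-6,-1,0,0,0,2,0],[-11,-1,0,0,0,6,0],[-16,-1,0,0,0,10,0],[-26,-2,0,0,0,18,0],[-35,-5,0,0,0,26,0],[-45,-9,0,0,0,34,0],[-53,-14,0,0,0,42,0],[-61,-20,0,0,0,50,0],[-68,-28,0,0,0,58,0],[-74,-36,0,0,0,66,0]]

```text
time: 14.35
position: [0.4775, -0.0902, 0.1029]
ee_rot: [0.791, 0.612, 0.002, -0.0]
contact_force: [1.9, 2.7, -1.9]
width: 0.0003
finger_force: 2.1
```

```bash
python3 look.py w9
```

```text
14.4 [ 0.4766 -0.092   0.1029] [ 1.54  2.11 -2.96] [ 0.55 -0.53 -0.01]Traceback (most recent call last):
  File "look.py", line 6, in <module>
    ldir(c,im,(240,190,400,245))
    ~~~~^^^^^^^^^^^^^^^^^^^^^^^^
  File "h.py", line 23, in ldir
    ce,a,px=max(blobs(im,box,(105,150,40)),key=lambda b:b[1])
            ~~~^^^^^^^^^^^^^^^^^^^^^^^^^^^^^^^^^^^^^^^^^^^^^^
ValueError: max() iterable argument is empty
```

Emit:
step_arm:
  commands:
    - [[-1,-2,0,0,0,2,0],[-2,-5,0,0,0,4,0],[-3,-7,0,0,0,6,0],[-4,-9,0,0,0,8,0],[-5,-11,0,0,0,10,0],[-6,-13,0,0,0,11,0],[-6,-14,0,0,0,12,0],[-6,-15,0,0,0,13,0],[-6,-15,0,0,0,13,0],[-6,-15,0,0,0,13,0]]

```text
time: 15.65
position: [0.47, -0.1072, 0.1025]
ee_rot: [0.719, 0.695, -0.0, -0.0]
contact_force: [-1.9, 3.0, 1.8]
width: 0.0004
finger_force: 1.4
```

```bash
python3 - <<'E'
from h import *
s=robot.get_state();print(s["time"],s["position"].round(4),s["contact_force"].round(2))
im=vision.read_camera("scene");cv2.imwrite("pics/s10.png",im)
for n,i in(("scene",im),("side",vision.read_camera("side"))):
    for b in blobs(i,(230,120,400,240)if n=="scene" else(250,155,440,240),(105,150,40)):
        x,y=b[2].min(0);X,Y=b[2].max(0);print(n,b[0].round(),b[1]);ldir(cam(n),i,(x,y,X+1,Y+1))
cv2.imwrite("pics/s10c.png",cv2.resize(im[110:240,210:410],None,fx=4,fy=4,interpolation=cv2.INTER_CUBIC))
E
```

```text
15.65 [ 0.47   -0.1072  0.1025] [-1.9   3.03  1.79]
scene [273. 129.] 48
axis 42.5 ctr [ 0.4938 -0.1236]
scene [313. 182.] 229
axis 89.4 ctr [0.5337 0.0978]
scene [359. 218.] 295
axis 93.5 ctr [0.5238 0.2447]
side [327. 191.] 152
axis 97.2 ctr [0.5296 0.0951]
side [280. 217.] 191
axis 98.3 ctr [0.5193 0.2442]
```

View pics/s10c.png

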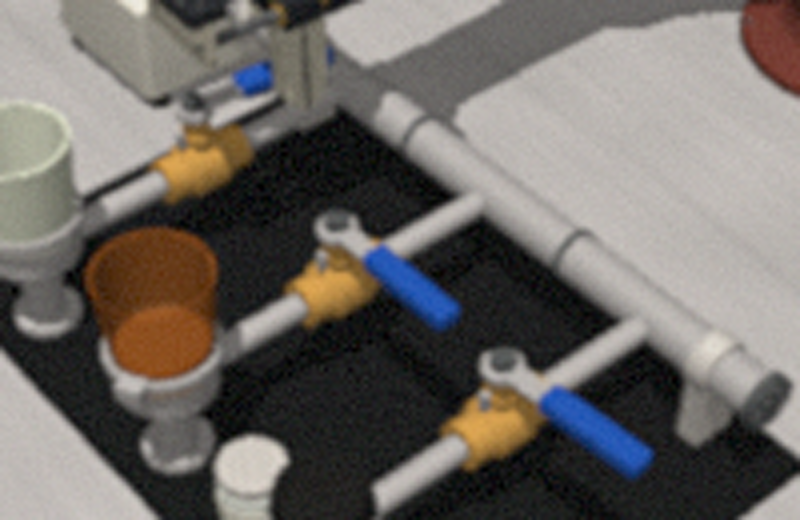

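The crop shows the amber lever across its pipe (410,285) and the white lever nearly along its pipe (255,77), with the fingers against it. I'll creep on, watching for a halt.

Emit:
step_arm:
  commands:
    - [[0,-0.5,0,0,0,0.5,0],[0,-1,0,0,0,1,0],[0,-1.5,0,0,0,1.5,0],[0,-2,0,0,0,2,0],[0,-2.5,0,0,0,2,0],[0,-3,0,0,0,2.5,0],[0,-3.5,0,0,0,3,0],[0,-3.5,0,0,0,3,0],[0,-3.5,0,0,0,3,0],[0,-3.5,0,0,0,3,0]]

```text
time: 17.0
position: [0.4698, -0.1105, 0.1023]
ee_rot: [0.701, 0.713, -0.0, -0.001]
contact_force: [-2.4, 3.1, -0.7]
width: 0.0004
finger_force: 1.8
```

Emit:
step_arm:
  commands:
    - [[0,-0.3,0,0,0,0,0],[0,-0.3,0,0,0,0.5,0],[0,-0.6,0,0,0,0.5,0],[0,-0.6,0,0,0,0.5,0],[0,-0.9,0,0,0,1,0],[0,-0.9,0,0,0,1,0],[0,-1.2,0,0,0,1,0],[0,-1.2,0,0,0,1,0],[0,-1.2,0,0,0,1,0],[0,-1.2,0,0,0,1,0]]

```text
time: 18.25
position: [0.4696, -0.1115, 0.1023]
ee_rot: [0.695, 0.719, -0.001, -0.001]
contact_force: [-3.3, 4.2, -0.4]
width: 0.0004
finger_force: 2.0
```

Emit:
step_arm:
  commands:
    - [[0,-0.2,0,0,0,0,0],[0,-0.2,0,0,0,0,0],[0,-0.4,0,0,0,0,0],[0,-0.4,0,0,0,0,0],[0,-0.6,0,0,0,0,0],[0,-0.6,0,0,0,0,0],[0,-0.8,0,0,0,0,0],[0,-0.8,0,0,0,0,0],[0,-0.8,0,0,0,0,0],[0,-0.8,0,0,0,0,0]]

```text
time: 19.5
position: [0.4695, -0.1123, 0.1023]
ee_rot: [0.695, 0.719, -0.001, -0.001]
contact_force: [-4.0, 3.2, -0.1]
width: 0.0001
finger_force: 2.0
```

Still moving freely (0.8 mm of the 0.8 mm commanded).

Emit:
step_arm:
  commands:
    - [[0,-0.2,0,0,0,0,0],[0,-0.2,0,0,0,0,0],[0,-0.4,0,0,0,0,0],[0,-0.4,0,0,0,0,0],[0,-0.6,0,0,0,0,0],[0,-0.6,0,0,0,0,0],[0,-0.8,0,0,0,0,0],[0,-0.8,0,0,0,0,0],[0,-0.8,0,0,0,0,0],[0,-0.8,0,0,0,0,0]]

```text
time: 20.75
position: [0.4695, -0.1131, 0.1023]
ee_rot: [0.695, 0.719, -0.001, -0.001]
contact_force: [-5.1, 3.7, 0.9]
width: 0.0006
finger_force: 2.0
```

Emit:
step_arm:
  commands:
    - [[0,-0.2,0,0,0,0,0],[0,-0.2,0,0,0,0,0],[0,-0.4,0,0,0,0,0],[0,-0.4,0,0,0,0,0],[0,-0.6,0,0,0,0,0],[0,-0.6,0,0,0,0,0],[0,-0.8,0,0,0,0,0],[0,-0.8,0,0,0,0,0],[0,-0.8,0,0,0,0,0],[0,-0.8,0,0,0,0,0]]

```text
time: 22.0
position: [0.4695, -0.1136, 0.1023]
ee_rot: [0.695, 0.719, -0.001, -0.001]
contact_force: [-4.2, 5.3, 1.0]
width: 0.0004
finger_force: 2.3
```

Emit:
step_arm:
  commands:
    - [[0,-0.2,0,0,0,0,0],[0,-0.2,0,0,0,0,0],[0,-0.4,0,0,0,0,0],[0,-0.4,0,0,0,0,0],[0,-0.5,0,0,0,0,0],[0,-0.5,0,0,0,0,0],[0,-0.5,0,0,0,0,0],[0,-0.5,0,0,0,0,0],[0,-0.5,0,0,0,0,0],[0,-0.5,0,0,0,0,0]]

```text
time: 23.25
position: [0.4695, -0.1136, 0.1023]
ee_rot: [0.694, 0.72, -0.0, -0.001]
contact_force: [-4.6, 6.0, 1.3]
width: 0.0005
finger_force: 2.7
```

It halted at y = -0.1136, so the white lever is at its open stop. I'll retreat to +y, lift, and look.

Emit:
step_arm:
  commands:
    - [[0,8,0,0,0,0,0],[0,20,0,0,0,0,0],[0,25,0,0,0,0,0],[0,25,25,0,0,0,0],[0,25,60,0,0,0,0],[0,25,90,0,0,0,0],[0,25,110,0,0,0,0],[0,5,110,0,0,0,0],[0,-15,110,0,0,0,0],[0,-15,110,0,0,0,0]]

```text
time: 24.5
position: [0.4706, -0.1313, 0.2129]
ee_rot: [0.696, 0.718, -0.0, 0.001]
contact_force: [0.3, 0.0, -0.2]
width: 0.0004
finger_force: 0.0
```

```bash
python3 - <<'E'
from h import *
im=vision.read_camera("wrist");cv2.imwrite("pics/w11.png",im);s=robot.get_state()
print(s["time"],s["position"].round(4),s["contact_force"].round(2))
for n in("scene","side","wrist"):
    i=vision.read_camera(n)
    for b in blobs(i,dict(scene=(230,120,400,240),side=(250,155,440,240),wrist=(0,0,640,270))[n],(105,150,40)):
        x,y=b[2].min(0);X,Y=b[2].max(0);print(n,b[0].round(),b[1]);ldir(cam(n),i,(x,y,X+1,Y+1))
    if n=="scene": cv2.imwrite("pics/s11.png",i)
E
```

```text
24.55 [ 0.4706 -0.1298  0.2127] [ 0.1   0.57 -0.45]
scene [279. 126.] 124
axis 2.8 ctr [ 0.4725 -0.1265]
scene [313. 182.] 228
axis 89.6 ctr [0.5337 0.0973]
scene [359. 218.] 293
axis 93.7 ctr [0.5239 0.2448]
side [407. 170.] 82
axis 178.6 ctr [ 0.4672 -0.1258]
side [327. 191.] 154
axis 97.3 ctr [0.5295 0.0954]
side [280. 217.] 188
axis 97.9 ctr [0.5195 0.244 ]
wrist [316. 204.] 1360
axis 2.2 ctr [ 0.4693 -0.1315]
```

View pics/s11.png

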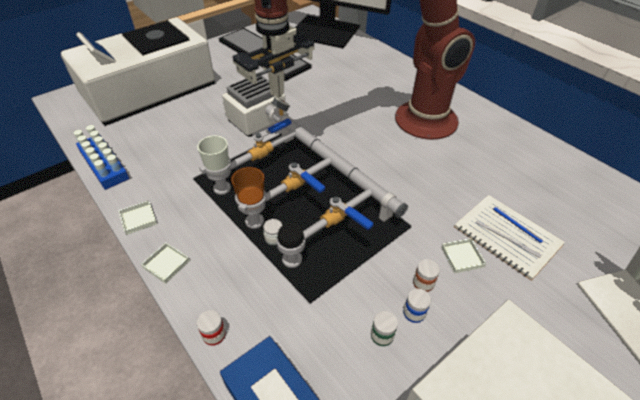

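The picture shows the amber lever across its pipe (313,182), the white lever along its pipe (279,126), and the stoppered lever unchanged (359,218). All the other things stand where they were. Handing in.

```bash
python3 -c "
from plant import robot
print(robot.hand_in())"
```

```text
the job is handed in; nothing more can be done
None
```

I pushed the amber lever to its shut stop and then the white lever to its open stop. The stoppered valve and everything else look unmoved in the final picture, and the job was handed in at about 25 s (no verdict was returned).

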